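# Clear the truing plate

### The arm

A 6-joint arm with a two-finger parallel gripper is mounted at the origin on the work surface. World frame = base frame: x ahead of the robot, y to its left, z up, the work surface at z = 0. Lengths are in m, angles in rad, forces in N, time in s.
With the tool pointing down it reaches from about 0.4 to 0.825 m from the base axis. Payload 7 kg.
Tool frame: the origin (TCP) lies midway between the tips of the shut fingers; the grasp point (between the pads) lies hold_point_z behind it (hold_point_z is the distance from the TCP to the grasp point, in m); z points along the fingers, y is the line along which they close (so a half turn about z gives the same grasp; the last joint's range is limited). The gripper opens to 88 mm and grips with 3 to 60 N. Pads are 19 mm wide; open, the fingers measure 130 mm over their backs; the gripper's body (78 mm by 193 mm) begins 47 mm behind the grasp point.
Start: joints at [-0.831, 0.359, 0.012, 0, -1.224, -0.288], TCP at [0.295, -0.607, 0.227] pointing down, gripper open.
Joint ranges: [-3.07, 3.07], [-1.43, 2.12], [-1.02, 1.25], [-3.03, 1.67], [-3.05, -0], [-3.03, 3.03]. Speed limits (rad/s): [2.39, 2.39, 3.01, 3.14, 3.14, 3.14].

### API

Orientations are given as [roll, pitch, yaw] about the fixed x, y, z axes, in that order (R = Rz(yaw) Ry(pitch) Rx(roll)).
In Python, from station import * gives the robot as it stands.
- The arm moves only by the tool apply_moves, never from a script. Its argument "steps" is a list of rows, each an object with "translation": the shift along the world's x, y, z scaled (see below), a list of three; "rotation": the turn, a rotation vector about the world's x, y, z scaled (see below), a list of three. A call has exactly 10 rows; each row is the pose to reach, as a shift and turn from the pose commanded when the call began; what a row does not reach only later rows make up. The controller multiplies each number of a shift by 250 mm and each number of a turn by 30 degrees. A row lasts 1/12 s, in which the tool goes at most 41.7 mm and 7.16 degrees, less where a joint would pass 70% of its speed; a pose out of reach is approached as far as the arm can. A call with a number of a shift or a turn outside -1 to 1 is refused whole. A call with a gripper value outside its range is refused whole. "jaw" is the closure, from -1 (fully open) to 1 (shut), so that 0 is half open, set as the call begins (left out, the last holds). The fingers move at their own pace and stop on an object; "newtons" is the grip in N (left out, the last holds). Time passes only in rows, so rows that repeat a pose let the fingers close, or fill a call up. It gives the time, the measured TCP pose, the force, the opening and the grip force at its end, in the units of the state.
- get_state(): the state, without advancing time (a new reading comes with each control period).
- grab_frame(name): name is "side" or "top" or "wrist"; returns the picture (400x640x3 uint8, blue, green, red); there is no depth.
- camera_model(name): a dict with "fx", "fy", "cx", "cy" (pixels), "xyz" and "rotation" of the camera in the world. Camera axes: x right, y down, z forward; pixel columns grow to the right and rows downward; lengths in m; the calibration is good to about 2 mm. A picture is of the moment at which its call begins: read the wrist's pose just before it. camera_model takes no time and is no camera call; for the wrist camera it gives the pose at the moment of the call.
- job_done(): hands the job in; it is judged then, once.
The state is a dict: "t": time; "q": joint angles; "qd": joint speeds; "joint_efforts": joint torques, N m; "eef_pos": TCP position; "ee_rot": TCP orientation; "force": force on the tool from outside, world axes, zero at the start; "moment": the same for the moment, N m; "width": finger opening in m; "gripper_force": force on a finger pad.
Only numpy, scipy, OpenCV 4.12 (cv2) and the standard library are available. Lean on these libraries where they do the work, as an engineer would, in place of code of your own. Each camera call takes 0.05 s, during which the arm holds its last target. There are 200 camera calls.

### The job

The granite truing plate is needed for checking a frame: take the scraper block from its pad and wipe all five acetate offcuts off the stone into the undivided scrap pan, whichever end of the plate it stands at today, none into the divided parts tray or onto the counter. Use the scraper for this, not the fingers. Then stand the scraper back upright on its pad, leaving everything else where it is.

Things in the scene. Friction and masses are not known exactly. Their poses are not given: they have to be found in the camera images.
- plate: The granite truing plate: a grey stone slab 180 mm along its x, 260 mm along its y, on three rubber feet; its flat top, where the offcuts lie, is 60 mm above the counter. No lip around the top. At the start the last 30 mm at each short end and 18 mm along the long sides are free of offcuts. Origin: centre of its underside, on the counter (z = 0). Fixed; its yaw varies up to 0.27 rad.
- scrap_pan: The scrap pan: a plain open steel pan, no dividers, outside 220 mm (its x) by 110 mm (its y), 50 mm high, walls 2.5 mm. It stands squarely and centred against one short (180 mm) end of the plate, its +y or its -y end, with a 3 mm gap, rim 10 mm below the plate's top. Origin: centre of its underside, on the counter, 188 mm from the plate's centre. Fixed.
- parts_tray: The parts tray: a steel tray of the same outside size and height as the scrap pan, divided into six compartments with screws, hinges and nose pads. It stands in the same way against the other end of the plate. Origin: centre of its underside. Fixed.
- scraper: The scraper block, loose, 0.16 kg: aluminium foot with white nylon underside, 110 mm long (x), 26 thick (y), 22 high; on it a wooden grip 80 long (x), 22 thick (y), from 22 to 76 mm above the underside. It stands upright on the pad, lengthwise within 0.1 rad. Take it from above across the 22 mm. Origin: centre of its underside; z up through the grip.
- pad: The scraper's home: a flat black ribbed rubber pad 160 mm (its x) by 70 mm (its y), 3 mm thick, on the counter to the left or to the right of the plate and trays. Origin: centre of its underside. Fixed.
- offcut0: A loose offcut of green acetate, a straight bar 42 x 22 mm, 8 mm thick, 11 g, lying flat on the plate at the start. Origin: centre of its underside.
- offcut1: A loose offcut of green acetate, a rounded oval 40 x 22 mm, 8 mm thick, 11 g, lying flat on the plate at the start. Origin: centre of its underside.
- offcut2: A loose offcut of green acetate, a short crescent about 42 x 22 mm, 8 mm thick, 11 g, lying flat on the plate at the start. Origin: centre of its underside.
- offcut3: A loose offcut of green acetate, an L shape 36 x 29 mm (y from -13 to +16 mm), 8 mm thick, 11 g, lying flat on the plate at the start. Origin: centre of its underside.
- offcut4: A loose offcut of green acetate, a stepped wedge 34 x 25 mm, 8 mm thick, 11 g, lying flat on the plate at the start. Origin: centre of its underside.
- frame: Bystander, loose: a green acetate spectacle frame, 140 mm wide, 42 mm high, 140 mm deep, standing on its rims with its temples across the black ebony temple rest, on the other side from the pad. Origin: under the middle of its front.
- sorter_cube: Bystander, loose: an aluminium screw sorter cube of 60 mm, beyond the plate. Origin: centre of its underside.
- plier: Bystander, loose: a steel bending plier lying flat, 155 mm long (its x), on the near side, beside the robot. Origin: on the counter near its middle.
- screwdriver: Bystander, loose: a small aluminium screwdriver lying flat, 130 mm long (its x), 12 mm thick, on the near side, beside the robot. Origin: on the counter near its middle.
- lens_cleaner: Bystander, loose: a small white bottle, 42 mm across and 115 mm high, standing beyond the plate. Origin: centre of its underside.
Things that resemble listed ones, but are neither listed nor needed, are in the scene too. What is shaped like the offcut0 but brown or white is not meant.

How it is judged:
By the outcome, as a careful person would: the job done as asked, in the order asked, and still so for the second after the job is handed in, with the robot touching nothing.
It also fails if it takes over 62 s, if anything falls off the work surface, if the arm or the gripper's body presses on something with over 40 N, if the wrist force passes 120 N, or if a joint passes its speed limit or range.

## Working session

There is one attempt and no reset: what is moved stays moved. The work goes in short steps, Python scripts to look and compute and a tool call to move; the robot and the scene stay as the last step left them, time stands still between calls to the robot, and variables do not carry over. Pictures are saved under pics/ and viewed, at most 10 in all, crops included, and the job is handed in when it is done.

Besides the shell and the picture viewer there is one more tool, called as name([rows], argument=value, ...), one row to a line, values as JSON. apply_moves: Moves the arm, as the interface text tells. Shifts and turns lie within -1 to 1; 1 stands for 250 mm of shift or 30 degrees of turn. Its arguments: {"type":"object","properties":{"steps":{"type":"array"},"jaw":{"type":"number"},"newtons":{"type":"number"}},"required":["steps"]}

```bash
mkdir -p pics; ls
python3 - <<'E'
from station import *
import cv2
s=get_state();print({k:s[k] for k in('t','eef_pos','ee_rot','width','q')})
for n in('top','side'):
    cv2.imwrite(f'pics/{n}0.png',grab_frame(n));print(n,camera_model(n))
E
```

```text
pics
{'t': 0.0, 'eef_pos': array([ 0.29448204, -0.60684559,  0.22561183]), 'ee_rot': array([ 3.13995055e+00, -1.24624212e-04, -2.68993930e+00]), 'width': 0.0872514227135027, 'q': array([-8.30880204e-01,  3.59406046e-01,  1.10703598e-02, -3.69324580e-04,
       -1.22407044e+00, -2.88137088e-01])}
top {'fx': 395.2767724389253, 'fy': 395.2767724389253, 'cx': 312.43897749202677, 'cy': 202.12314155094805, 'xyz': array([0.35548247, 0.0105389 , 1.04323588]), 'rotation': array([-3.0013902 , -0.01790093, -1.59823528])}
side {'fx': 423.71470841573586, 'fy': 423.71470841573586, 'cx': 320.94773566653237, 'cy': 197.35038838653614, 'xyz': array([0.33477067, 0.78443729, 1.03940123]), 'rotation': array([-2.46553554,  0.0166163 , -2.93701092])}
```

View pics/top0.png

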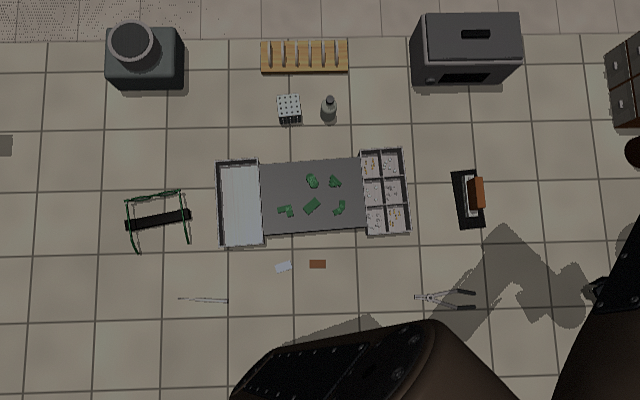

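View pics/side0.png

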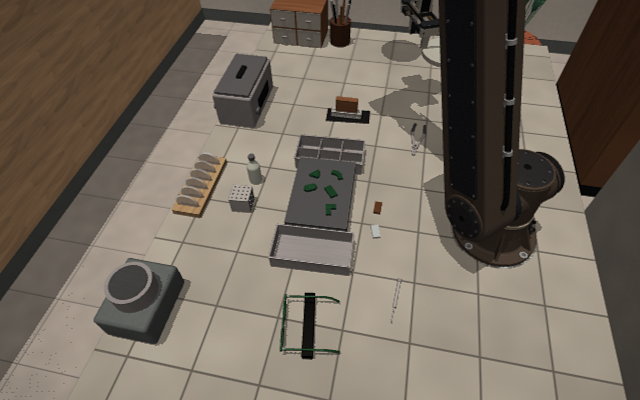

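The pan (undivided) is at the left of the top view (~240,203), i.e. the plate's +y end, and the divided tray is at (385,190). The scraper is on its pad at (470,198). The five green offcuts are on the plate. The brown (317,264) and white (283,267) bars on the counter are decoys.

```bash
cat > h.py <<'E'
import numpy as np,cv2
from scipy.spatial.transform import Rotation as R
from station import *
def ray(cm,uv,z):
    uv=np.atleast_2d(np.asarray(uv,float))
    d=np.c_[(uv[:,0]-cm['cx'])/cm['fx'],(uv[:,1]-cm['cy'])/cm['fy'],np.ones(len(uv))]@R.from_euler('xyz',cm['rotation']).as_matrix().T
    return cm['xyz']+d*((z-cm['xyz'][2])/d[:,2])[:,None]
def box(mask,cm,z):
    c=max(cv2.findContours(mask,cv2.RETR_EXTERNAL,cv2.CHAIN_APPROX_NONE)[0],key=cv2.contourArea)
    P=ray(cm,c[:,0],z)[:,:2].astype(np.float32)*1000
    return cv2.minAreaRect(P)
E
python3 - <<'E'
from h import *
import station
print([n for n in dir(station) if not n.startswith('_')], getattr(station,'hold_point_z',None))
im=cv2.imread('pics/top0.png');cm=camera_model('top')
hsv=cv2.cvtColor(im,cv2.COLOR_BGR2HSV)
for p in[(300,180),(355,220),(250,200),(456,200),(478,190),(470,200),(311,205),(440,200)]:print(p,im[p[1],p[0]],hsv[p[1],p[0]])
g=cv2.inRange(hsv,(40,80,30),(85,255,255));g[:,:258]=0
for c in cv2.findContours(g,0,1)[0]:
    if cv2.contourArea(c)>30: print('off',ray(cm,c[:,0].mean(0),.064)[0].round(3),cv2.boundingRect(c))
crop=cv2.resize(im[140:260,200:500],None,fx=2.6,fy=2.6,interpolation=cv2.INTER_CUBIC);cv2.imwrite('pics/crop0.png',crop)
E
```

```text
['Unreachable', 'camera_model', 'get_state', 'grab_frame', 'hold_point_z', 'job_done'] 0.0188
(300, 180) [84 85 86] [15  6 86]
(355, 220) [84 84 85] [ 0  3 85]
(250, 200) [137 137 135] [ 90   4 137]
(456, 200) [14 12 12] [120  36  14]
(478, 190) [35 61 97] [ 13 163  97]
(470, 200) [ 8 17 30] [ 12 187  30]
(311, 205) [57 79 50] [67 94 79]
(440, 200) [114 126 133] [ 19  36 133]
off [0.475 0.057 0.064] (277, 205, 16, 12)
off [ 0.477 -0.078  0.064] (333, 201, 12, 14)
off [ 0.484 -0.008  0.064] (303, 198, 17, 17)
off [ 0.544 -0.067  0.064] (329, 175, 13, 12)
off [ 0.548 -0.01   0.064] (306, 174, 12, 14)
```

View pics/crop0.png

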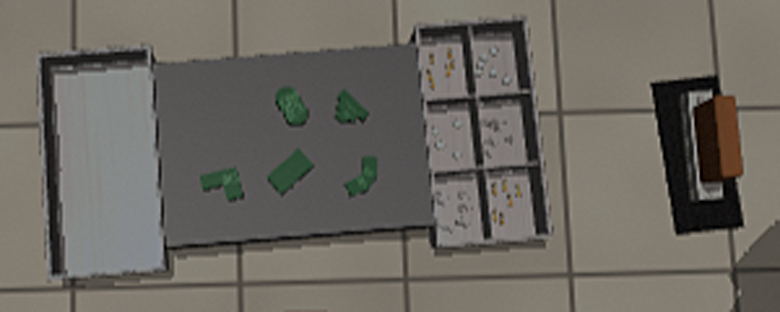

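Run:
```python
from h import *
cm=camera_model('top')
C=lambda L:np.array(L,float)/2.6+[200-.3,140-.3]
p=ray(cm,C([(154,66),(168,246),(433,226),(418,44)]),.06)[:,:2];print('plate',p.round(3),p.mean(0).round(4))
d=(p[0]+p[1]-p[2]-p[3])/2;print(np.linalg.norm(d),'yaw',np.arctan2(-d[0],d[1])); d=(p[0]+p[3]-p[1]-p[2])/2;print(np.linalg.norm(d),'yaw',np.arctan2(d[1],d[0]))
o=ray(cm,C([(38,53),(52,279),(550,238),(524,18)]),.05)[:,:2];print('outer',o.round(3),o.mean(0).round(4));d=(o[0]+o[1]-o[2]-o[3])/2;print(np.linalg.norm(d),np.arctan2(-d[0],d[1]))
q=ray(cm,C([(652,82),(714,76),(743,228),(678,235)]),.003)[:,:2];print('pad',q.round(3),q.mean(0).round(4),)
f=ray(cm,C([(683,91),(694,199)]),.025)[:,:2];print('foot left edge',f.round(4),np.linalg.norm(f[0]-f[1]))
im=cv2.imread('pics/top0.png');hsv=cv2.cvtColor(im,cv2.COLOR_BGR2HSV)
m=cv2.inRange(hsv,(5,120,60),(20,255,255));m[:,:440]=0;m[:,500:]=0;print('griptop',box(m,cm,.079))
im=cv2.imread('pics/side0.png');hsv=cv2.cvtColor(im,cv2.COLOR_BGR2HSV);m=cv2.inRange(hsv,(5,120,60),(20,255,255));m=m*0+m;m[:90]=0;m[125:]=0;m[:,:320]=0;m[:,370:]=0
c=max(cv2.findContours(m,0,1)[0],key=cv2.contourArea);print(cv2.boundingRect(c)); print('side wood box',box(m,camera_model('side'),.079))
```

```text
plate [[ 0.592  0.122]
 [ 0.416  0.111]
 [ 0.429 -0.143]
 [ 0.608 -0.137]] [ 0.5113 -0.0119]
0.25715640389972677 yaw 0.05570721297264009
0.17801002978649103 yaw 0.0513318066738905
outer [[ 0.61   0.238]
 [ 0.388  0.223]
 [ 0.415 -0.258]
 [ 0.635 -0.246]] [ 0.5121 -0.011 ]
0.4829387472800542 0.05324008407947295
pad [[ 0.577 -0.388]
 [ 0.582 -0.453]
 [ 0.423 -0.47 ]
 [ 0.417 -0.402]] [ 0.4995 -0.4282]
foot left edge [[ 0.562  -0.4104]
 [ 0.4515 -0.4125]] 0.11055676967439057
griptop ((506.3582458496094, -427.55816650390625), (76.52539825439453, 20.043338775634766), 1.2634919881820679)
(336, 97, 22, 8)
side wood box ((507.3275146484375, -416.125732421875), (74.80841064453125, 39.0625), 10.500720977783203)
```

apply_moves([
  {"translation":[0.1,0.08,0],"rotation":[0,0,-0.09]},
  {"translation":[0.2,0.16,0],"rotation":[0,0,-0.18]},
  {"translation":[0.3,0.24,0],"rotation":[0,0,-0.27]},
  {"translation":[0.4,0.32,0],"rotation":[0,0,-0.36]},
  {"translation":[0.5,0.4,0],"rotation":[0,0,-0.45]},
  {"translation":[0.6,0.48,0],"rotation":[0,0,-0.54]},
  {"translation":[0.7,0.56,0],"rotation":[0,0,-0.63]},
  {"translation":[0.8,0.64,0],"rotation":[0,0,-0.72]},
  {"translation":[0.848,0.716,0],"rotation":[0,0,-0.822]},
  {"translation":[0.848,0.716,0],"rotation":[0,0,-0.822]},
], jaw=-1)

```text
t: 0.93
eef_pos: [0.5091, -0.425, 0.2258]
ee_rot: [3.141, -0.0, -3.12]
force: [0.2, 0.0, 0.4]
width: 0.087
gripper_force: 0.0
```

Run:
```python
from h import *
s=get_state();print({k:s[k] for k in('t','eef_pos','ee_rot','q','force')})
cm=camera_model('wrist');print(cm);cv2.imwrite('pics/w1.png',grab_frame('wrist'))
```

```text
{'t': 0.9333, 'eef_pos': array([ 0.50908373, -0.42502999,  0.22581205]), 'ee_rot': array([ 3.14056302e+00, -3.85619561e-04, -3.12019230e+00]), 'q': array([-4.02720822e-01,  3.40418129e-01, -1.62664547e-02, -8.31846504e-04,
       -1.21488702e+00, -1.14638520e+00]), 'force': array([0.17566741, 0.04268543, 0.36903626])}
{'fx': 280.0899305849158, 'fy': 280.0899305849158, 'cx': 319.93810596958133, 'cy': 197.02000661448525, 'xyz': array([ 0.4237185 , -0.42634244,  0.3833044 ]), 'rotation': array([ 2.82777242e+00, -9.15802619e-04,  1.59218976e+00])}
```

View pics/w1.png

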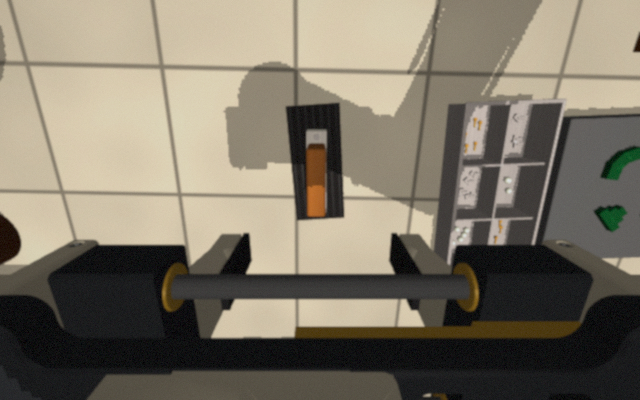

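Run:
```python
from h import *
im=cv2.imread('pics/w1.png');s=get_state();cm=camera_model('wrist')
hsv=cv2.cvtColor(im,cv2.COLOR_BGR2HSV)
m=cv2.inRange(hsv,(5,120,60),(20,255,255));m[:130]=0;m[225:]=0;m[:,:290]=0;m[:,345:]=0
for v in range(140,220,6):
    c=np.where(m[v])[0]
    if len(c):print(v,c.min(),c.max(),im[v,316],ray(cm,[(c.min()-.5,v),(c.max()+.5,v)],.079)[:,:2].round(4).tolist())
p=ray(cm,[(287,106),(340,103),(344,216),(299,219)],.003)[:,:2];print('pad',p.round(3),p.mean(0))
```

```text
146 309 323 [18 39 66] [[0.4638, -0.439], [0.4634, -0.4228]]
152 306 325 [ 28  69 118] [[0.4703, -0.4422], [0.4698, -0.4204]]
158 306 326 [ 28  68 117] [[0.4769, -0.4421], [0.4763, -0.4192]]
164 306 324 [ 36  72 120] [[0.4835, -0.4421], [0.483, -0.4212]]
170 306 325 [ 27  64 114] [[0.4902, -0.442], [0.4897, -0.4199]]
176 306 324 [ 29  68 115] [[0.4971, -0.442], [0.4966, -0.4208]]
182 306 324 [ 29  68 116] [[0.504, -0.4419], [0.5035, -0.4206]]
188 306 324 [ 39 104 181] [[0.511, -0.4418], [0.5105, -0.4204]]
194 306 324 [ 46 107 182] [[0.5181, -0.4418], [0.5176, -0.4202]]
200 306 324 [ 43 107 180] [[0.5253, -0.4417], [0.5248, -0.4199]]
206 307 324 [ 43 103 178] [[0.5326, -0.4405], [0.5321, -0.4197]]
212 306 325 [ 39 102 175] [[0.54, -0.4416], [0.5395, -0.4184]]
pad [[ 0.423 -0.47 ]
 [ 0.418 -0.402]
 [ 0.574 -0.389]
 [ 0.581 -0.454]] [ 0.49905329 -0.42881547]
```

apply_moves([
  {"translation":[-0.004,-0.012,-0.1],"rotation":[0,0,0]},
  {"translation":[-0.008,-0.016,-0.2],"rotation":[0,0,0]},
  {"translation":[-0.008,-0.016,-0.3],"rotation":[0,0,0]},
  {"translation":[-0.008,-0.016,-0.4],"rotation":[0,0,0]},
  {"translation":[-0.008,-0.016,-0.45],"rotation":[0,0,0]},
  {"translation":[-0.008,-0.016,-0.45],"rotation":[0,0,0]},
  {"translation":[-0.008,-0.016,-0.45],"rotation":[0,0,0]},
  {"translation":[-0.008,-0.016,-0.45],"rotation":[0,0,0]},
  {"translation":[-0.008,-0.016,-0.45],"rotation":[0,0,0]},
  {"translation":[-0.008,-0.016,-0.45],"rotation":[0,0,0]},
])

```text
t: 1.82
eef_pos: [0.5054, -0.4327, 0.1157]
ee_rot: [-3.14, 0.002, -3.12]
force: [0.2, -0.1, -0.2]
width: 0.0877
gripper_force: 0.0
```

Run:
```python
from h import *
s=get_state();print({k:s[k] for k in('t','eef_pos','ee_rot','qd')})
cm=camera_model('wrist');im=grab_frame('wrist');cv2.imwrite('pics/w2.png',im)
hsv=cv2.cvtColor(im,cv2.COLOR_BGR2HSV)
m=cv2.inRange(hsv,(5,120,60),(20,255,255));m[:,:200]=0;m[:,440:]=0
for v in range(150,300,10):
    c=np.where(m[v])[0]
    if len(c):print(v,c.min(),c.max(),ray(cm,[(c.min()-.5,v),(c.max()+.5,v)],.079)[:,:2].round(4).tolist())
```

```text
{'t': 1.8167, 'eef_pos': array([ 0.50541899, -0.43272262,  0.11572949]), 'ee_rot': array([-3.14032147e+00,  2.25234679e-03, -3.12001794e+00]), 'qd': array([ 0.00147894,  0.00206269, -0.00909459, -0.00380833,  0.00235333,
       -0.00072664])}
170 312 336 [[0.4632, -0.439], [0.4628, -0.4213]]
180 310 339 [[0.4705, -0.4403], [0.47, -0.4189]]
190 310 339 [[0.478, -0.4403], [0.4775, -0.4186]]
200 310 338 [[0.4856, -0.4402], [0.4851, -0.419]]
210 310 338 [[0.4934, -0.4401], [0.4929, -0.4187]]
220 310 338 [[0.5014, -0.44], [0.5009, -0.4183]]
230 310 338 [[0.5096, -0.4399], [0.5091, -0.418]]
240 310 337 [[0.518, -0.4399], [0.5175, -0.4184]]
250 310 338 [[0.5266, -0.4398], [0.5261, -0.4173]]
260 310 336 [[0.5354, -0.4397], [0.535, -0.4185]]
270 313 334 [[0.5444, -0.4372], [0.544, -0.4197]]
```

View pics/w2.png

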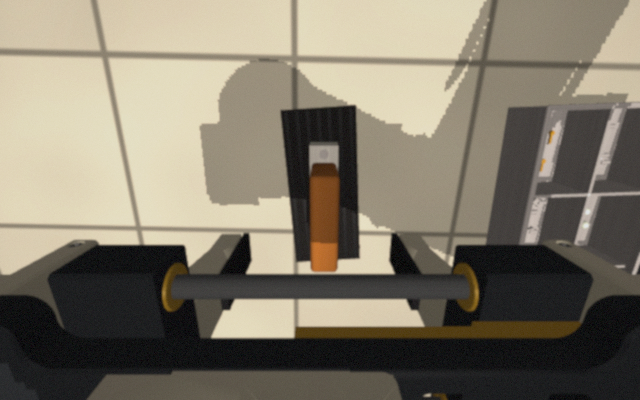

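apply_moves([
  {"translation":[0.002,0.014,-0.06],"rotation":[0,0,0]},
  {"translation":[0.002,0.014,-0.14],"rotation":[0,0,0]},
  {"translation":[0.002,0.014,-0.22],"rotation":[0,0,0]},
  {"translation":[0.002,0.014,-0.28],"rotation":[0,0,0]},
  {"translation":[0.002,0.014,-0.31],"rotation":[0,0,0]},
  {"translation":[0.002,0.014,-0.326],"rotation":[0,0,0]},
  {"translation":[0.002,0.014,-0.326],"rotation":[0,0,0]},
  {"translation":[0.002,0.014,-0.326],"rotation":[0,0,0]},
  {"translation":[0.002,0.014,-0.326],"rotation":[0,0,0]},
  {"translation":[0.002,0.014,-0.326],"rotation":[0,0,0]},
])

```text
t: 2.7
eef_pos: [0.5058, -0.4291, 0.0337]
ee_rot: [-3.141, 0.002, -3.12]
force: [-0.9, 0.1, 0.6]
width: 0.0879
gripper_force: 0.0
```

apply_moves([
  {"translation":[0,0,0],"rotation":[0,0,0]},
  {"translation":[0,0,0],"rotation":[0,0,0]},
  {"translation":[0,0,0],"rotation":[0,0,0]},
  {"translation":[0,0,0],"rotation":[0,0,0]},
  {"translation":[0,0,0],"rotation":[0,0,0]},
  {"translation":[0,0,0],"rotation":[0,0,0]},
  {"translation":[0,0,0],"rotation":[0,0,0]},
  {"translation":[0,0,0],"rotation":[0,0,0]},
  {"translation":[0,0,0],"rotation":[0,0,0]},
  {"translation":[0,0,0],"rotation":[0,0,0]},
], jaw=1, newtons=30)

```text
t: 3.53
eef_pos: [0.5051, -0.4287, 0.0325]
ee_rot: [3.142, -0.0, -3.12]
force: [-1.3, 0.2, -0.1]
width: 0.0262
gripper_force: 0.0
```

apply_moves([
  {"translation":[0,0,0],"rotation":[0,0,0]},
  {"translation":[0,0,0],"rotation":[0,0,0]},
  {"translation":[0,0,0],"rotation":[0,0,0]},
  {"translation":[0,0,0],"rotation":[0,0,0]},
  {"translation":[0,0,0],"rotation":[0,0,0]},
  {"translation":[0,0,0.02],"rotation":[0,0,0]},
  {"translation":[0,0,0.06],"rotation":[0,0,0]},
  {"translation":[0,0,0.12],"rotation":[0,0,0]},
  {"translation":[0,0,0.2],"rotation":[0,0,0]},
  {"translation":[0,0,0.28],"rotation":[0,0,0]},
])

```text
t: 4.37
eef_pos: [0.5048, -0.4285, 0.1037]
ee_rot: [3.141, -0.001, -3.12]
force: [0.7, -0.9, -1.4]
width: 0.0218
gripper_force: 30.0
```

Run:
```python
from h import *
s=get_state();print({k:s[k] for k in('t','eef_pos','ee_rot','width','gripper_force','force')})
yaw=.053
A=np.array([.512,-.0115]);Rm=np.array([[np.cos(yaw),-np.sin(yaw)],[np.sin(yaw),np.cos(yaw)]])
for l in[(35,-118),(35,160),(-35,-118),(-35,160)]:print(l,(A+Rm@np.array(l)/1000).round(4))
for o in[(.475,.057),(.477,-.078),(.484,-.008),(.544,-.067),(.548,-.01)]:print('off',((np.array(o)-A)@Rm*1000).round())
```

```text
{'t': 4.3667, 'eef_pos': array([ 0.50481849, -0.42854749,  0.10371789]), 'ee_rot': array([ 3.14122188e+00, -7.94884319e-04, -3.12008222e+00]), 'width': 0.021787494970353868, 'gripper_force': 29.99681442975998, 'force': array([ 0.68530941, -0.94507367, -1.38137845])}
(35, -118) [ 0.5532 -0.1275]
(35, 160) [0.5385 0.1501]
(-35, -118) [ 0.4833 -0.1312]
(-35, 160) [0.4686 0.1464]
off [-33.  70.]
off [-38. -65.]
off [-28.   5.]
off [ 29. -57.]
off [36. -0.]
```

apply_moves([
  {"translation":[0,0,0.1],"rotation":[0,0,0]},
  {"translation":[0.02,0.06,0.18],"rotation":[0,0,0.01]},
  {"translation":[0.04,0.16,0.2],"rotation":[0,0,0.02]},
  {"translation":[0.06,0.27,0.2],"rotation":[0,0,0.03]},
  {"translation":[0.08,0.38,0.2],"rotation":[0,0,0.04]},
  {"translation":[0.1,0.5,0.2],"rotation":[0,0,0.05]},
  {"translation":[0.13,0.62,0.2],"rotation":[0,0,0.06]},
  {"translation":[0.16,0.74,0.2],"rotation":[0,0,0.06]},
  {"translation":[0.19,0.84,0.2],"rotation":[0,0,0.06]},
  {"translation":[0.22,0.9,0.2],"rotation":[0,0,0.06]},
])

```text
t: 5.2
eef_pos: [0.5603, -0.2013, 0.1538]
ee_rot: [3.141, 0.001, -3.087]
force: [0.5, -0.1, -1.0]
width: 0.0221
gripper_force: 30.0
```

apply_moves([
  {"translation":[0,0.08,0],"rotation":[0,0,0]},
  {"translation":[0,0.16,0],"rotation":[0,0,0]},
  {"translation":[0,0.24,0],"rotation":[0,0,0]},
  {"translation":[0,0.29,0],"rotation":[0,0,0]},
  {"translation":[0,0.29,0],"rotation":[0,0,0]},
  {"translation":[0,0.29,0],"rotation":[0,0,0]},
  {"translation":[0,0.29,-0.05],"rotation":[0,0,0]},
  {"translation":[0,0.29,-0.1],"rotation":[0,0,0]},
  {"translation":[0,0.29,-0.13],"rotation":[0,0,0]},
  {"translation":[0,0.29,-0.13],"rotation":[0,0,0]},
])

```text
t: 6.03
eef_pos: [0.5589, -0.1321, 0.1184]
ee_rot: [3.141, -0.003, -3.09]
force: [-1.0, -0.4, -1.9]
width: 0.0218
gripper_force: 30.0
```

Run:
```python
from h import *
s=get_state();print({k:s[k] for k in('t','eef_pos','ee_rot','width','gripper_force','force')})
a=grab_frame('top')[130:260,200:400];b=grab_frame('side')[120:280,250:400]
cv2.imwrite('pics/p1.png',np.hstack([cv2.resize(a,(540,351)),cv2.resize(b,(260,277)) if 0 else cv2.resize(cv2.copyMakeBorder(b,0,0,0,0,0),(260,351))]))
```

```text
{'t': 6.0333, 'eef_pos': array([ 0.55892352, -0.13205569,  0.11842524]), 'ee_rot': array([ 3.14148636e+00, -3.09276843e-03, -3.08995308e+00]), 'width': 0.02184783299539768, 'gripper_force': 29.996651709079742, 'force': array([-0.98590401, -0.42815937, -1.9244733 ])}
```

View pics/p1.png

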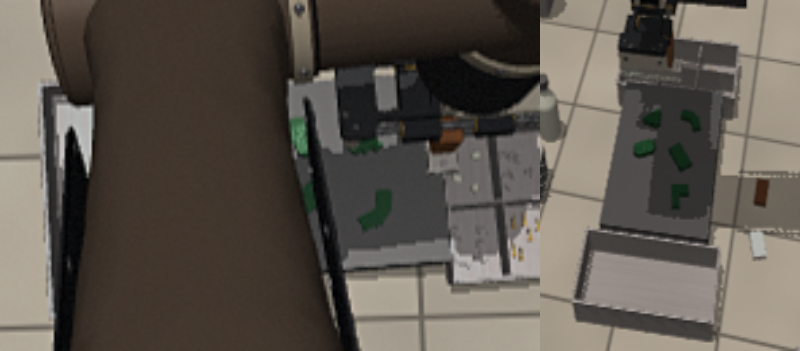

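apply_moves([
  {"translation":[0,0,-0.04],"rotation":[0,0,0]},
  {"translation":[0,0,-0.07],"rotation":[0,0,0]},
  {"translation":[0,0,-0.095],"rotation":[0,0,0]},
  {"translation":[0,0,-0.105],"rotation":[0,0,0]},
  {"translation":[0,0,-0.105],"rotation":[0,0,0]},
  {"translation":[0,0,-0.105],"rotation":[0,0,0]},
  {"translation":[0,0,-0.105],"rotation":[0,0,0]},
  {"translation":[0,0.02,-0.105],"rotation":[0,0,0]},
  {"translation":[-0.002,0.04,-0.105],"rotation":[0,0,0]},
  {"translation":[-0.004,0.08,-0.105],"rotation":[0,0,0]},
])

```text
t: 6.97
eef_pos: [0.5592, -0.111, 0.094]
ee_rot: [-3.142, 0.0, -3.089]
force: [0.3, -0.5, -1.4]
width: 0.0221
gripper_force: 30.0
```

apply_moves([
  {"translation":[0,0.0,-0.006],"rotation":[0,0,0]},
  {"translation":[-0.003,0.05,-0.009],"rotation":[0,0,0]},
  {"translation":[-0.005,0.1,-0.009],"rotation":[0,0,0]},
  {"translation":[-0.008,0.15,-0.009],"rotation":[0,0,0]},
  {"translation":[-0.011,0.2,-0.009],"rotation":[0,0,0]},
  {"translation":[-0.013,0.25,-0.009],"rotation":[0,0,0]},
  {"translation":[-0.016,0.3,-0.009],"rotation":[0,0,0]},
  {"translation":[-0.019,0.35,-0.009],"rotation":[0,0,0]},
  {"translation":[-0.021,0.4,-0.009],"rotation":[0,0,0]},
  {"translation":[-0.024,0.45,-0.009],"rotation":[0,0,0]},
])

```text
t: 7.8
eef_pos: [0.5532, 0.0026, 0.0916]
ee_rot: [-3.142, 0.0, -3.089]
force: [-0.2, -0.4, -1.7]
width: 0.0222
gripper_force: 30.0
```

Run:
```python
from h import *
s=get_state();print({k:s[k] for k in('t','eef_pos','ee_rot','force')})
b=grab_frame('side')[110:290,230:400]
cv2.imwrite('pics/p2.png',cv2.resize(b,None,fx=3.3,fy=3.3))
```

```text
{'t': 7.8, 'eef_pos': array([0.55315202, 0.00261187, 0.09163418]), 'ee_rot': array([-3.14159040e+00,  1.51440851e-04, -3.08854879e+00]), 'force': array([-0.22190919, -0.37286427, -1.7309515 ])}
```

View pics/p2.png

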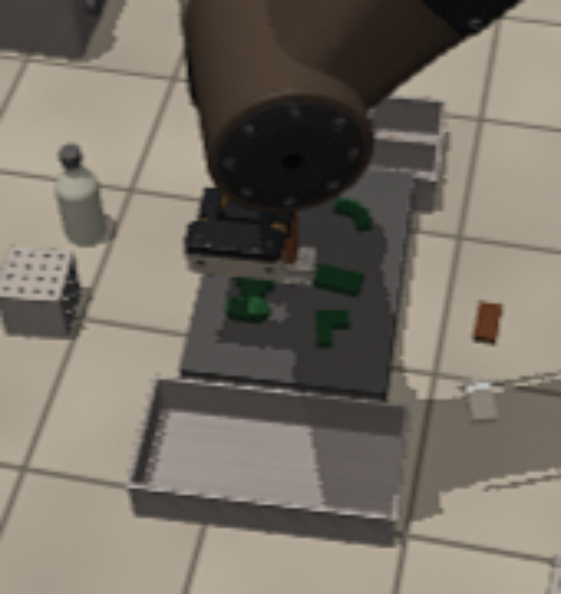

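apply_moves([
  {"translation":[-0.003,0.05,0],"rotation":[0,0,0]},
  {"translation":[-0.005,0.1,0],"rotation":[0,0,0]},
  {"translation":[-0.008,0.15,0],"rotation":[0,0,0]},
  {"translation":[-0.011,0.2,0],"rotation":[0,0,0]},
  {"translation":[-0.013,0.24,0],"rotation":[0,0,0]},
  {"translation":[-0.015,0.28,0],"rotation":[0,0,0]},
  {"translation":[-0.017,0.32,0],"rotation":[0,0,0]},
  {"translation":[-0.019,0.36,0],"rotation":[0,0,0]},
  {"translation":[-0.021,0.4,0],"rotation":[0,0,0]},
  {"translation":[-0.023,0.44,0],"rotation":[0,0,0]},
])

```text
t: 8.68
eef_pos: [0.5474, 0.1122, 0.0916]
ee_rot: [3.142, 0.0, -3.089]
force: [0.7, 0.8, -1.0]
width: 0.0219
gripper_force: 30.0
```

apply_moves([
  {"translation":[-0.002,0.03,0],"rotation":[0,0,0]},
  {"translation":[-0.003,0.06,0],"rotation":[0,0,0]},
  {"translation":[-0.005,0.09,0],"rotation":[0,0,0]},
  {"translation":[-0.006,0.12,0],"rotation":[0,0,0]},
  {"translation":[-0.006,0.12,0],"rotation":[0,0,0]},
  {"translation":[-0.006,0.12,0],"rotation":[0,0,0]},
  {"translation":[-0.006,0.12,0.1],"rotation":[0,0,0]},
  {"translation":[-0.006,0.12,0.2],"rotation":[0,0,0]},
  {"translation":[-0.006,0.12,0.24],"rotation":[0,0,0]},
  {"translation":[-0.006,0.12,0.24],"rotation":[0,0,0]},
])

```text
t: 9.52
eef_pos: [0.5475, 0.1416, 0.1543]
ee_rot: [3.139, 0.005, -3.089]
force: [-0.1, 0.1, -1.4]
width: 0.0218
gripper_force: 30.0
```

Run:
```python
from h import *
s=get_state();print({k:s[k] for k in('t','eef_pos','ee_rot','force')})
b=grab_frame('side')[110:290,230:400]
cv2.imwrite('pics/p3.png',cv2.resize(b,None,fx=3.3,fy=3.3))
```

```text
{'t': 9.5167, 'eef_pos': array([0.54745805, 0.14164621, 0.15430141]), 'ee_rot': array([ 3.13948337,  0.00455914, -3.08887288]), 'force': array([-0.0811061 ,  0.10672908, -1.40781076])}
```

View pics/p3.png

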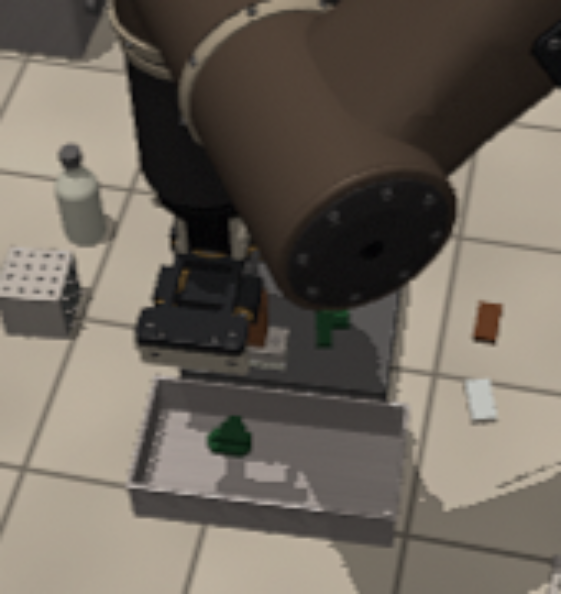

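apply_moves([
  {"translation":[-0.03,-0.05,0.04],"rotation":[0,0,0]},
  {"translation":[-0.06,-0.13,0.06],"rotation":[0,0,0]},
  {"translation":[-0.09,-0.23,0.06],"rotation":[0,0,0]},
  {"translation":[-0.12,-0.35,0.06],"rotation":[0,0,0]},
  {"translation":[-0.15,-0.47,0.06],"rotation":[0,0,0]},
  {"translation":[-0.18,-0.59,0.06],"rotation":[0,0,0]},
  {"translation":[-0.21,-0.71,0.06],"rotation":[0,0,0]},
  {"translation":[-0.24,-0.83,0.06],"rotation":[0,0,0]},
  {"translation":[-0.26,-0.93,0.06],"rotation":[0,0,0]},
  {"translation":[-0.26,-1.0,0.06],"rotation":[0,0,0]},
])

```text
t: 10.4
eef_pos: [0.4782, -0.1113, 0.1654]
ee_rot: [3.141, -0.002, -3.091]
force: [0.2, -0.2, -1.4]
width: 0.0222
gripper_force: 30.0
```

apply_moves([
  {"translation":[0,-0.06,0],"rotation":[0,0,0]},
  {"translation":[0,-0.1,0],"rotation":[0,0,0]},
  {"translation":[0,-0.1,0],"rotation":[0,0,0]},
  {"translation":[0,-0.1,-0.06],"rotation":[0,0,0]},
  {"translation":[0,-0.1,-0.12],"rotation":[0,0,0]},
  {"translation":[0,-0.1,-0.18],"rotation":[0,0,0]},
  {"translation":[0,-0.1,-0.22],"rotation":[0,0,0]},
  {"translation":[0,-0.1,-0.22],"rotation":[0,0,0]},
  {"translation":[0,-0.1,-0.22],"rotation":[0,0,0]},
  {"translation":[0,-0.1,-0.22],"rotation":[0,0,0]},
])

```text
t: 11.23
eef_pos: [0.4814, -0.1336, 0.1121]
ee_rot: [-3.141, 0.001, -3.088]
force: [-0.4, -0.2, -1.9]
width: 0.0218
gripper_force: 30.0
```

Run:
```python
from h import *
s=get_state();print({k:s[k] for k in('t','eef_pos','ee_rot','force')})
A=np.array([.512,-.0115]);yaw=.053;Rm=np.array([[np.cos(yaw),-np.sin(yaw)],[np.sin(yaw),np.cos(yaw)]])
im=grab_frame('side');cm=camera_model('side')
g=cv2.inRange(cv2.cvtColor(im,cv2.COLOR_BGR2HSV),(40,80,20),(85,255,255));g[290:]=0;g[:110]=0;g[:,:260]=0
for c in cv2.findContours(g,0,1)[0]:
    if cv2.contourArea(c)>8:
        P=(ray(cm,c[:,0],.068)[:,:2]-A)@Rm*1000;print(cv2.boundingRect(c),P.min(0).round(),P.max(0).round())
```

```text
{'t': 11.2333, 'eef_pos': array([ 0.48140536, -0.13363486,  0.11213168]), 'ee_rot': array([-3.14138243e+00,  6.54376174e-04, -3.08828424e+00]), 'force': array([-0.42543904, -0.20467502, -1.93671867])}
(293, 236, 13, 12) [ 16. 178.] [ 51. 213.]
(326, 204, 10, 11) [-47.  55.] [-19.  94.]
(325, 190, 15, 9) [-53.   6.] [-12.  33.]
(332, 170, 10, 10) [-51. -77.] [-19. -42.]
```

apply_moves([
  {"translation":[0,0,-0.04],"rotation":[0,0,0]},
  {"translation":[0,0,-0.07],"rotation":[0,0,0]},
  {"translation":[0,0,-0.082],"rotation":[0,0,0]},
  {"translation":[0,0,-0.082],"rotation":[0,0,0]},
  {"translation":[0,0,-0.082],"rotation":[0,0,0]},
  {"translation":[0,0,-0.082],"rotation":[0,0,0]},
  {"translation":[0,0,-0.082],"rotation":[0,0,0]},
  {"translation":[0,0,-0.082],"rotation":[0,0,0]},
  {"translation":[0,0,-0.082],"rotation":[0,0,0]},
  {"translation":[0,0,-0.082],"rotation":[0,0,0]},
])

```text
t: 12.12
eef_pos: [0.481, -0.1338, 0.0912]
ee_rot: [3.142, 0.0, -3.089]
force: [0.2, -0.2, -0.3]
width: 0.0217
gripper_force: 30.0
```

apply_moves([
  {"translation":[-0.002,0.04,0.002],"rotation":[0,0,0]},
  {"translation":[-0.005,0.09,0.002],"rotation":[0,0,0]},
  {"translation":[-0.008,0.14,0.002],"rotation":[0,0,0]},
  {"translation":[-0.01,0.19,0.002],"rotation":[0,0,0]},
  {"translation":[-0.013,0.24,0.002],"rotation":[0,0,0]},
  {"translation":[-0.016,0.29,0.002],"rotation":[0,0,0]},
  {"translation":[-0.018,0.34,0.002],"rotation":[0,0,0]},
  {"translation":[-0.021,0.39,0.002],"rotation":[0,0,0]},
  {"translation":[-0.023,0.43,0.002],"rotation":[0,0,0]},
  {"translation":[-0.025,0.47,0.002],"rotation":[0,0,0]},
])

```text
t: 12.95
eef_pos: [0.4746, -0.0153, 0.0917]
ee_rot: [3.142, 0.0, -3.088]
force: [0.4, 0.1, -0.9]
width: 0.0218
gripper_force: 30.0
```

apply_moves([
  {"translation":[-0.002,0.04,0],"rotation":[0,0,0]},
  {"translation":[-0.004,0.08,0],"rotation":[0,0,0]},
  {"translation":[-0.006,0.12,0],"rotation":[0,0,0]},
  {"translation":[-0.008,0.16,0],"rotation":[0,0,0]},
  {"translation":[-0.011,0.2,0],"rotation":[0,0,0]},
  {"translation":[-0.013,0.24,0],"rotation":[0,0,0]},
  {"translation":[-0.015,0.28,0],"rotation":[0,0,0]},
  {"translation":[-0.017,0.32,0],"rotation":[0,0,0]},
  {"translation":[-0.019,0.36,0],"rotation":[0,0,0]},
  {"translation":[-0.021,0.4,0],"rotation":[0,0,0]},
])

```text
t: 13.78
eef_pos: [0.4693, 0.0848, 0.0915]
ee_rot: [3.142, -0.0, -3.089]
force: [0.2, 0.4, -1.6]
width: 0.0218
gripper_force: 30.0
```

```bash
cat > g.py <<'E'
from h import *
s=get_state();print({k:s[k] for k in('t','eef_pos','ee_rot','force')})
A=np.array([.512,-.0115]);yaw=.053;Rm=np.array([[np.cos(yaw),-np.sin(yaw)],[np.sin(yaw),np.cos(yaw)]])
for n in('side','top'):
    im=grab_frame(n);cm=camera_model(n);cv2.imwrite('pics/last_%s_%d.png'%(n,s['t']*10),im)
    g=cv2.inRange(cv2.cvtColor(im,cv2.COLOR_BGR2HSV),(40,80,20),(85,255,255));g[290:]=0;g[:110]=0;g[:,:200]=0
    for c in cv2.findContours(g,0,1)[0]:
        if cv2.contourArea(c)>4:
            P=(ray(cm,c[:,0],.068)[:,:2]-A)@Rm*1000;Q=(ray(cm,c[:,0],.01)[:,:2]-A)@Rm*1000;print(n,cv2.boundingRect(c),'plate z',P.min(0).round(),P.max(0).round(),'pan z',Q.min(0).round(),Q.max(0).round())
E
python3 g.py
```

```text
{'t': 13.7833, 'eef_pos': array([0.4693297 , 0.08478239, 0.09154767]), 'ee_rot': array([ 3.14157247e+00, -2.84129575e-05, -3.08873430e+00]), 'force': array([ 0.22692637,  0.39488839, -1.63727531])}
side (328, 242, 14, 7) plate z [-81. 187.] [-44. 202.] pan z [-77. 150.] [-38. 166.]
side (293, 236, 13, 12) plate z [ 16. 178.] [ 51. 213.] pan z [ 25. 140.] [ 62. 178.]
side (320, 229, 15, 9) plate z [-57. 142.] [-16. 174.] pan z [-52. 103.] [ -9. 136.]
side (324, 223, 15, 5) plate z [-64. 126.] [-24. 136.] pan z [-59.  85.] [-17.  96.]
top (242, 224, 11, 11) plate z [-86. 156.] [-61. 180.] pan z [-82. 163.] [-55. 189.]
```

apply_moves([
  {"translation":[-0.002,0.04,0],"rotation":[0,0,0]},
  {"translation":[-0.004,0.08,0],"rotation":[0,0,0]},
  {"translation":[-0.006,0.12,0],"rotation":[0,0,0]},
  {"translation":[-0.008,0.16,0],"rotation":[0,0,0]},
  {"translation":[-0.01,0.19,0],"rotation":[0,0,0]},
  {"translation":[-0.012,0.22,0],"rotation":[0,0,0]},
  {"translation":[-0.012,0.24,0],"rotation":[0,0,0]},
  {"translation":[-0.012,0.24,0],"rotation":[0,0,0]},
  {"translation":[-0.012,0.24,0.05],"rotation":[0,0,0]},
  {"translation":[-0.012,0.24,0.15],"rotation":[0,0,0]},
])

```text
t: 14.72
eef_pos: [0.4645, 0.1425, 0.1269]
ee_rot: [-3.139, -0.005, -3.089]
force: [1.2, 0.4, -1.4]
width: 0.0218
gripper_force: 30.0
```

apply_moves([
  {"translation":[0,-0.03,0.1],"rotation":[0,0,0]},
  {"translation":[0,-0.1,0.16],"rotation":[0,0,0]},
  {"translation":[0,-0.2,0.2],"rotation":[0,0,0]},
  {"translation":[0,-0.32,0.2],"rotation":[0,0,0]},
  {"translation":[0,-0.44,0.2],"rotation":[0,0,0]},
  {"translation":[0,-0.56,0.2],"rotation":[0,0,0]},
  {"translation":[0,-0.68,0.2],"rotation":[0,0,0]},
  {"translation":[0,-0.8,0.2],"rotation":[0,0,0]},
  {"translation":[0,-0.92,0.2],"rotation":[0,0,0]},
  {"translation":[0,-1,0.2],"rotation":[0,0,0]},
])

```text
t: 15.55
eef_pos: [0.4657, -0.1086, 0.179]
ee_rot: [-3.141, -0.0, -3.09]
force: [-0.3, -0.1, -1.7]
width: 0.0218
gripper_force: 30.0
```

```bash
python3 g.py; python3 -c "
import cv2,glob
b=cv2.imread(sorted(glob.glob('pics/last_side*'))[-1])[110:290,230:400];cv2.imwrite('pics/p4.png',cv2.resize(b,None,fx=3.3,fy=3.3))"
```

```text
{'t': 15.55, 'eef_pos': array([ 0.46573357, -0.10856717,  0.17904943]), 'ee_rot': array([-3.14146869e+00, -2.70519446e-04, -3.08974690e+00]), 'force': array([-0.33171684, -0.10715917, -1.65291747])}
side (327, 248, 15, 10) plate z [-82. 204.] [-44. 230.] pan z [-79. 169.] [-39. 196.]
side (293, 236, 13, 12) plate z [ 16. 178.] [ 51. 213.] pan z [ 25. 140.] [ 62. 178.]
side (321, 234, 20, 11) plate z [-76. 159.] [-23. 192.] pan z [-73. 120.] [-16. 156.]
```

View pics/p4.png

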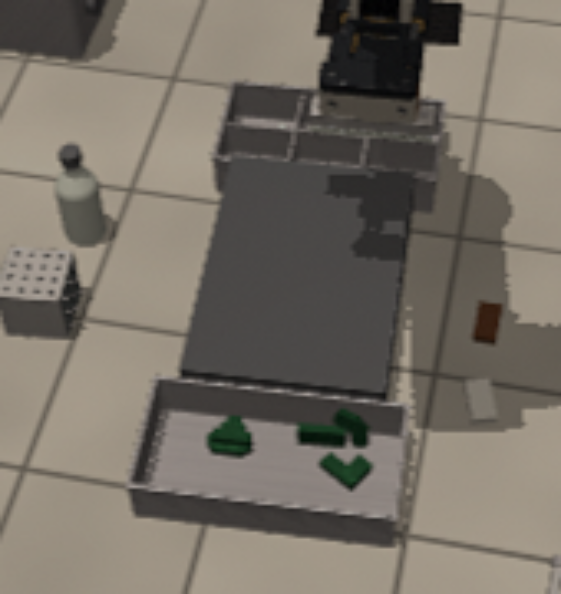

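apply_moves([
  {"translation":[0.01,-0.08,0],"rotation":[0,0,0]},
  {"translation":[0.02,-0.2,0],"rotation":[0,0,0.01]},
  {"translation":[0.03,-0.32,0],"rotation":[0,0,0.02]},
  {"translation":[0.05,-0.44,0],"rotation":[0,0,0.03]},
  {"translation":[0.07,-0.56,0],"rotation":[0,0,0.04]},
  {"translation":[0.08,-0.68,0],"rotation":[0,0,0.05]},
  {"translation":[0.1,-0.8,0],"rotation":[0,0,0.06]},
  {"translation":[0.12,-0.9,0],"rotation":[0,0,0.06]},
  {"translation":[0.13,-0.96,0],"rotation":[0,0,0.06]},
  {"translation":[0.138,-1,0],"rotation":[0,0,0.06]},
])

```text
t: 16.48
eef_pos: [0.5008, -0.3574, 0.1784]
ee_rot: [3.141, -0.001, -3.059]
force: [0.2, 0.7, -1.9]
width: 0.0217
gripper_force: 30.0
```

apply_moves([
  {"translation":[0,-0.08,0],"rotation":[0,0,0]},
  {"translation":[0,-0.16,0],"rotation":[0,0,0]},
  {"translation":[0,-0.23,-0.06],"rotation":[0,0,0]},
  {"translation":[0,-0.27,-0.14],"rotation":[0,0,0]},
  {"translation":[0,-0.28,-0.22],"rotation":[0,0,0]},
  {"translation":[0,-0.28,-0.32],"rotation":[0,0,0]},
  {"translation":[0,-0.28,-0.42],"rotation":[0,0,0]},
  {"translation":[0,-0.28,-0.5],"rotation":[0,0,0]},
  {"translation":[0,-0.28,-0.5],"rotation":[0,0,0]},
  {"translation":[0,-0.28,-0.5],"rotation":[0,0,0]},
])

```text
t: 17.32
eef_pos: [0.5005, -0.4253, 0.0534]
ee_rot: [3.14, -0.002, -3.057]
force: [1.1, 0.4, -1.4]
width: 0.0221
gripper_force: 30.0
```

apply_moves([
  {"translation":[0,-0.012,-0.02],"rotation":[0,0,0]},
  {"translation":[0,-0.012,-0.04],"rotation":[0,0,0]},
  {"translation":[0,-0.012,-0.055],"rotation":[0,0,0]},
  {"translation":[0,-0.012,-0.065],"rotation":[0,0,0]},
  {"translation":[0,-0.012,-0.072],"rotation":[0,0,0]},
  {"translation":[0,-0.012,-0.078],"rotation":[0,0,0]},
  {"translation":[0,-0.012,-0.081],"rotation":[0,0,0]},
  {"translation":[0,-0.012,-0.081],"rotation":[0,0,0]},
  {"translation":[0,-0.012,-0.081],"rotation":[0,0,0]},
  {"translation":[0,-0.012,-0.081],"rotation":[0,0,0]},
])

```text
t: 18.15
eef_pos: [0.501, -0.4293, 0.034]
ee_rot: [-3.141, 0.0, -3.057]
force: [-0.0, 0.6, -1.5]
width: 0.0218
gripper_force: 30.0
```

Still unsupported (−1.5 N, the scraper's weight); lower a little more until contact.

apply_moves([
  {"translation":[0,0,-0.002],"rotation":[0,0,0]},
  {"translation":[0,0,-0.004],"rotation":[0,0,0]},
  {"translation":[0,0,-0.006],"rotation":[0,0,0]},
  {"translation":[0,0,-0.006],"rotation":[0,0,0]},
  {"translation":[0,0,-0.006],"rotation":[0,0,0]},
  {"translation":[0,0,-0.006],"rotation":[0,0,0]},
  {"translation":[0,0,-0.006],"rotation":[0,0,0]},
  {"translation":[0,0,-0.006],"rotation":[0,0,0]},
  {"translation":[0,0,-0.006],"rotation":[0,0,0]},
  {"translation":[0,0,-0.006],"rotation":[0,0,0]},
])

```text
t: 18.98
eef_pos: [0.501, -0.4293, 0.0326]
ee_rot: [-3.141, 0.0, -3.057]
force: [-1.8, 1.7, 2.6]
width: 0.0219
gripper_force: 30.0
```

Contact (+2.6 N). Release, then lift.

apply_moves([
  {"translation":[0,0,0],"rotation":[0,0,0]},
  {"translation":[0,0,0],"rotation":[0,0,0]},
  {"translation":[0,0,0],"rotation":[0,0,0]},
  {"translation":[0,0,0],"rotation":[0,0,0]},
  {"translation":[0,0,0],"rotation":[0,0,0]},
  {"translation":[0,0,0],"rotation":[0,0,0]},
  {"translation":[0,0,0],"rotation":[0,0,0]},
  {"translation":[0,0,0],"rotation":[0,0,0]},
  {"translation":[0,0,0],"rotation":[0,0,0]},
  {"translation":[0,0,0],"rotation":[0,0,0]},
], jaw=-1)

```text
t: 19.82
eef_pos: [0.5009, -0.4293, 0.0323]
ee_rot: [-3.142, 0.0, -3.057]
force: [-0.8, -0.1, -0.5]
width: 0.0829
gripper_force: 0.0
```

apply_moves([
  {"translation":[0,0,0],"rotation":[0,0,0]},
  {"translation":[0,0,0],"rotation":[0,0,0]},
  {"translation":[0,0,0.05],"rotation":[0,0,0]},
  {"translation":[0,0,0.13],"rotation":[0,0,0]},
  {"translation":[0,0,0.23],"rotation":[0,0,0]},
  {"translation":[0,0,0.35],"rotation":[0,0,0]},
  {"translation":[0,0,0.5],"rotation":[0,0,0]},
  {"translation":[0,0,0.6],"rotation":[0,0,0]},
  {"translation":[0,0,0.7],"rotation":[0,0,0]},
  {"translation":[0,0,0.75],"rotation":[0,0,0]},
])

```text
t: 20.65
eef_pos: [0.5018, -0.4301, 0.2252]
ee_rot: [-3.138, 0.004, -3.057]
force: [1.5, -0.5, 0.5]
width: 0.0875
gripper_force: 0.0
```

```bash
python3 g.py
python3 - <<'E'
from h import *
w=grab_frame('wrist');t=grab_frame('top')
cv2.imwrite('pics/fin.png',np.hstack([w[60:300,200:600],t[130:310,90:390][:, :]  if 0 else cv2.resize(t[90:320,90:490],(400,240))]))
E
```

```text
{'t': 20.65, 'eef_pos': array([ 0.50178187, -0.43008993,  0.22520261]), 'ee_rot': array([-3.13796419,  0.00441758, -3.05693701]), 'force': array([ 1.46693416, -0.49826533,  0.50820102])}
side (327, 248, 15, 10) plate z [-82. 204.] [-44. 230.] pan z [-79. 169.] [-39. 196.]
side (293, 236, 13, 12) plate z [ 16. 178.] [ 51. 213.] pan z [ 25. 140.] [ 62. 178.]
side (321, 234, 20, 11) plate z [-76. 159.] [-23. 192.] pan z [-73. 120.] [-16. 156.]
top (240, 219, 12, 16) plate z [-86. 158.] [-49. 185.] pan z [-82. 166.] [-42. 194.]
top (253, 209, 7, 23) plate z [-81. 137.] [-25. 150.] pan z [-76. 143.] [-17. 157.]
top (245, 181, 12, 14) plate z [ 13. 139.] [ 47. 167.] pan z [ 23. 146.] [ 59. 176.]
```

View pics/fin.png

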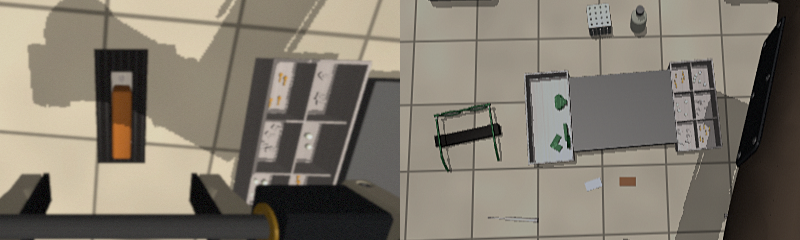

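The wrist view shows the scraper upright and aligned on the pad. The top view shows the plate clear, all the green pieces inside the pan, and the bystanders where they were.

```bash
python3 -c "
from station import *
print(job_done())"
```

```text
the job is handed in; nothing more can be done
None
```

I wiped all five offcuts into the undivided scrap pan with the scraper, stood it back upright on its pad, saw nothing else moved in the last images, and handed the job in at about 21 s of the 62 s allowed.

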